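# Hold the off-centre attenuator level over its swivel cradle

### The job

Turn the blue swivel cradle until its yellow pointer faces the red mark on the stand and let go of it. Then pick up the attenuator assembly by its balance point (the yellow band on the steel neck) and hold it level about 7 cm above the cradle, balance point over the swivel and lying along the cradle with the finned block at the pointer end, just as it would be lowered in. Finish while still holding it there in the air, steady and clear of the cradle, without ever tipping it over and leaving the other things on the bench alone.

Things in the scene. Friction and masses are not known exactly. Their poses are not given: they have to be found in the camera images.
- attenuator: Loose rigid attenuator, 0.5-0.8 kg, 270 mm long, lying flat. Origin on its underside below the balance point; x along it to the heavy end, z up. Dark finned block 64x48x48 mm at x 26 to 90 mm; steel neck (see balance) at x -40 to 26; dark tube 16 mm thick with a 24 mm ring to x -120; white box 60x30x30 to x -180, on a foot. Centreline 24 mm above the underside.
- balance (a point): Balance point (centre of mass) of the attenuator, on its centreline in the middle of the 20 mm yellow band round the neck, 26 mm from the finned block and 24 mm above the underside; axes as the attenuator's. The neck is flat-sided, 24 mm wide, 28 mm high (10 to 38 mm above the underside); grip it across y; 40 N is safe and holds.
- finned_end (a point): Centre of the finned block, 58 mm along the assembly's x from the balance point.
- stand: Fixed round grey base 240 mm across and 14 mm thick with a swivel column in its middle. Origin: centre of the underside; its x axis points to the red mark.
- stand_mark (a point): Middle of the red mark (22 x 16 mm) on top of the base, 107 mm from the swivel axis.
- cradle (a joint): Angle (rad) of the blue cradle about the vertical swivel axis, relative to the stand: 0 when its yellow pointer faces the red mark, positive anticlockwise from above; limits -1.5 to 1.5. It starts turned anticlockwise from the mark by 0.5 to 1.25. It has light friction (about 0.12 N m) and stays where it is left.
- cradle_pad (a point): Point on the swivel axis at the height of the cradle's block rest, 90 mm above the bench. Axes are the cradle's: x along it to the yellow pointer (tip at x = 100 mm), z up. The rest for the finned block, 60 x 64 mm, spans x = 28 to 88 mm (side lips from x = 44 mm, 10 mm high); a fork for the tube at x = -90 mm rises 26 mm above this point.
- cradle_grip (a point): Point on the swivel axis, 68 mm above the bench, mid-way along the cradle's straight blue spine; axes as the cradle's. Here the spine is 20 mm wide (across cradle y), 40 to 84 mm above the bench, on a swivel disc 68 mm across; free on both sides and above, to be pinched from above.
- adapter: Bystander, to be left alone: brass coaxial adapter standing upright, 22 mm across, 36 mm tall; origin under its centre.
- terminator: Bystander, to be left alone: small steel cylindrical terminator standing upright, 24 mm across, 34 mm tall; origin under its centre.
- screwdriver: Bystander, to be left alone: screwdriver lying near the far side of the clear area.
- wrench: Bystander, to be left alone: steel wrench lying near the far side of the clear area.
- cap_jar: Bystander, to be left alone: jar with a red lid, 60 mm across, 75 mm tall; origin under its centre.
- meter: Bystander, to be left alone: orange hand-held meter lying flat, 150 x 78 x 34 mm; origin under its centre.
Mind the look-alikes: they are no part of the job. What is shaped like the stand but pink is not meant.

How it is judged (in metres and radians):
On the way, in this order (a step that is already met when the one before it is completed fails the run):
1. the cradle's pointer faces the red mark, the cradle is let go of and at rest, the attenuator still lying on the bench (value of joint cradle between -0.1 and 0.1 rad and velocity of joint cradle between -0.05 and 0.05 rad/s and contact force between the fingers and stand below 0.1 N and height (world z) of attenuator below 0.01 m), for 0.2 s.
2. the attenuator is lifted off the bench level by its balance point (height (world z) of attenuator above 0.03 m and contact force between attenuator and the fingers above 2 N and angle between attenuator's own z axis and vertical below 0.1 rad and x of the grasp point in the frame of attenuator between -0.018 and 0.018 m and contact force between attenuator and stand below 0.1 N), for 0.2 s.
At the end, for the whole second after the job is handed in: Fingers hold it within 18 mm of the balance point, level within 0.1 rad, still, touching no stand; underside 35-105 mm above the rest, balance point within 20 mm of the swivel axis, length within 0.14 rad of the cradle's, finned block at the pointer end; pointer within 0.1 rad of the mark (value of joint cradle between -0.1 and 0.1 rad and contact force between attenuator and the fingers above 2 N and angle between attenuator's own z axis and vertical below 0.1 rad and x of the grasp point in the frame of attenuator between -0.018 and 0.018 m and contact force between attenuator and stand below 0.1 N and horizontal distance between attenuator and cradle_pad below 0.02 m and z of attenuator in the frame of cradle_pad between 0.035 and 0.105 m and angle between the x axis of attenuator and the x axis of cradle_pad, either way round below 0.14 rad and x of finned_end in the frame of cradle_pad above 0.03 m and linear speed of attenuator below 0.03 m/s and angular speed of attenuator below 0.15 rad/s); the arm keeps its last pose, push and grip.
It fails at once if a bystander moved more than 20 mm (distance of any of adapter, terminator, screwdriver, wrench, cap_jar, meter from where it was at the start of the episode above 0.02 m).
It fails at once if the attenuator tipped more than 0.35 rad (angle between attenuator's own z axis and vertical above 0.35 rad).
It also fails if it takes over 61 s, if anything falls off the work surface, if the arm or the gripper's body presses on something with over 40 N, if the wrist force passes 120 N, or if a joint passes its speed limit or range.

### The arm

A 6-joint arm with a two-finger parallel gripper is mounted at the origin on the work surface. World frame = base frame: x ahead of the robot, y to its left, z up, the work surface at z = 0. Lengths are in m, angles in degrees, forces in N, time in s.
With the tool pointing down it reaches from about 0.275 to 0.85 m from the base axis. Payload 5.2 kg.
Tool frame: the origin (TCP) lies midway between the tips of the shut fingers; the grasp point (between the pads) lies 19 mm behind it; z points along the fingers, y is the line along which they close (so a half turn about z gives the same grasp; the last joint's range is limited). The gripper opens to 85 mm and grips with 20 to 120 N. Pads are 22 mm wide; open, the fingers measure 114 mm over their backs; the gripper's body (76 mm by 85 mm) begins 54 mm behind the grasp point. The pads swing forward as they close: fully open they stand 13 mm farther back than shut.
Start: joints at [-77.854, 14.817, 87.949, -0, 77.235, -11.62], TCP at [0.222, -0.503, 0.204] pointing down, gripper open.
Joint ranges: [-179.93, 179.93], [-52.35, 119.4], [10.71, 147.94], [-69.91, 249.91], [12.55, 155.21], [-178.61, 178.61]. Speed limits (degrees/s): [147.25, 147.25, 180, 180, 180, 180].

### API

Orientations are given as [roll, pitch, yaw] about the fixed x, y, z axes, in that order (R = Rz(yaw) Ry(pitch) Rx(roll)).
In Python, from rig import env gives the robot as it stands.
- The arm moves only by the tool move_arm, never from a script. Its argument "series" is one flat list of numbers, 6 for each row, row after row: the shift along the tool's x, y, z in mm, then the turn, a rotation vector about the tool's x, y, z in degrees. A call has 1 to 12 rows; each row shifts and turns the commanded pose from where the row before left it, along the tool's axes as they then stand; what a row does not reach is not made up. A row lasts 1/10 s, in which the tool goes at most 50 mm and 8.59 degrees, less where a joint would pass 70% of its speed; a pose out of reach is approached as far as the arm can. A call is refused whole if a number of a shift passes 50 or a number of a turn 8.59, either way. A call with a gripper value outside its range is refused whole. "gripper" is the gripper command: -1 is fully open, 1 is shut, values between are in proportion, set as the call begins (left out, the last holds). The fingers move at their own pace and stop on an object; "force" is the grip in N (left out, the last holds). Time passes only in rows, so rows that do not move let the fingers close. It gives the time, the measured TCP pose, the force, the opening and the grip force at its end, in the units of the state.
- env.state(): the state, without advancing time (a new reading comes with each control period).
- env.read_camera(name): name is "side" or "top"; returns a dict with "pixels" (400x640x3 uint8, blue, green, red), "fovy" (degrees; the focal length in pixels is half the picture's height over the tangent of half this angle, whatever the lens; pixels are square), "cx", "cy" (the principal point, pixels), "R" (3x3) and "t" (3): a world point X has camera coordinates R X + t. Camera axes: x right, y down, z forward; pixel columns grow to the right and rows downward; lengths in m; the calibration is good to about 2 mm. A picture is of the moment at which its call begins. There is no depth.
- env.sign_off(): hands the job in; it is judged then, once.
Trained networks look in the newest picture that a camera, given by its name, has taken for a name from the list of things; names that differ only in an ending like _2 or _b are one class to them, and where a whole thing is asked for, a point or a joint stands for the part that bears it (a point fixed in the world has none). Each returns a list of dicts, best first, with "conf" (0 to 1); they miss things now and then, are a little off and sometimes report something else, mostly with a low value. They report only what shows in the picture. A call takes as long as a camera call. They do not tell look-alikes from the thing itself.
- env.recognise(camera, query): "box" ([left, top, width, height] in pixels, round what is visible of it).
- env.tip_of(camera, query): "uv" ([column, row] in pixels: a listed point, or the origin of a listed thing).
The state is a dict: "time": time; "joint_positions": joint angles; "qd": joint speeds; "joint_torque": joint torques, N m; "tcp_pos": TCP position; "tcp_rot": TCP orientation; "force": force on the tool from outside, world axes, zero at the start; "wrist_torque": the same for the moment, N m; "gripper_width": opening from 0.0 (shut) to 1.0 (fully open); "gripper_force": force on a finger pad.
Only numpy, scipy, OpenCV 4.12 (cv2) and the standard library are available. Lean on these libraries where they do the work, as an engineer would, in place of code of your own. Each camera call takes 0.05 s, during which the arm holds its last target. There are 200 camera calls.

## Working session

There is one attempt and no reset: what is moved stays moved. The work goes in short steps, Python scripts to look and compute and a tool call to move; the robot and the scene stay as the last step left them, time stands still between calls to the robot, and variables do not carry over. Pictures are saved under pics/ and viewed, at most 10 in all, crops included, and the job is handed in when it is done.

Besides the shell and the picture viewer there is one more tool, called after "Emit:" as name(argument=value, ...) on one line, values as JSON. move_arm: Moves the arm, as the interface text tells. Its arguments: {"type":"object","properties":{"series":{"type":"array","items":{"type":"number"}},"gripper":{"type":"number"},"force":{"type":"number"}},"required":["series"]}

```bash
ls; mkdir -p pics
cat > h.py <<'E'
from rig import env
import numpy as np, cv2
def cam(n):
    c=env.read_camera(n); c['f']=200/np.tan(np.radians(c['fovy'])/2); c['R']=np.array(c['R']); c['t']=np.array(c['t']); return c
def px2w(c,uv,z):
    d=c['R'].T@np.array([(uv[0]-c['cx'])/c['f'],(uv[1]-c['cy'])/c['f'],1]); o=-c['R'].T@c['t']
    return o+d*(z-o[2])/d[2]
def w2px(c,X):
    p=c['R']@np.array(X)+c['t']; return np.array([c['cx']+c['f']*p[0]/p[2],c['cy']+c['f']*p[1]/p[2]])
E
python3 - <<'E'
from h import *
Z=dict(attenuator=0,balance=.024,finned_end=.024,stand=0,stand_mark=.014,cradle_pad=.09,cradle_grip=.068,adapter=0,terminator=0,screwdriver=0.01,wrench=0,cap_jar=0,meter=0)
ims=[]
for n in("top","side"):
    c=cam(n); cv2.imwrite(f'pics/{n}0.png',c['pixels']); print(n,c['f'],c['cx'],c['cy'],np.round(-c['R'].T@c['t'],3))
    for k,z in Z.items():
        print(k,[(np.round(d['uv']).astype(int).tolist(),round(d['conf'],2),np.round(px2w(c,d['uv'],z)[:2],3).tolist()) for d in env.tip_of(n,k)[:3]])
print(env.state())
E
```

```text
pics
top 437.76976223980506 323.06582171320497 197.99439261293372 [ 0.374 -0.012  1.541]
attenuator []
balance [([255, 180], 0.59, [0.581, 0.222])]
finned_end [([250, 162], 0.65, [0.646, 0.244])]
stand [([382, 192], 0.9, [0.546, -0.224]), ([409, 285], 0.7, [0.223, -0.318])]
stand_mark [([406, 254], 0.96, [0.33, -0.303]), ([371, 167], 0.84, [0.634, -0.184]), ([259, 180], 0.29, [0.584, 0.212])]
cradle_pad [([387, 193], 0.76, [0.535, -0.228]), ([417, 287], 0.63, [0.227, -0.324]), ([372, 171], 0.32, [0.609, -0.18])]
cradle_grip [([382, 191], 0.76, [0.541, -0.214]), ([416, 284], 0.63, [0.234, -0.326])]
adapter [([317, 213], 0.47, [0.47, 0.007])]
terminator [([320, 172], 0.39, [0.617, -0.002])]
screwdriver [([268, 134], 0.82, [0.75, 0.183])]
wrench [([372, 131], 0.61, [0.768, -0.189]), ([384, 195], 0.22, [0.537, -0.231])]
cap_jar [([191, 207], 0.72, [0.487, 0.451])]
meter [([457, 205], 0.98, [0.504, -0.489])]
side 434.66799457477 320.6817728057121 200.47364130384017 [0.121 1.051 0.787]
attenuator [([255, 261], 0.96, [0.594, 0.2])]
balance [([254, 259], 0.82, [0.584, 0.221]), ([237, 258], 0
[... 603 characters left out ...]
.52])]
{'time': 1.4, 'joint_positions': array([-7.78531660e+01,  1.48170453e+01,  8.79491815e+01,  1.23912353e-04,
        7.72352763e+01, -1.16204972e+01]), 'qd': array([-0.01364157, -0.03084873, -0.05919457, -0.04143735,  0.02762514,
        0.0466345 ]), 'joint_torque': array([ 5.70636694e-04, -4.45923364e+01, -2.90891308e+01, -4.16726043e-04,
        1.09483699e-03,  1.17622827e-05]), 'tcp_pos': array([ 0.22167701, -0.50334733,  0.20410526]), 'tcp_rot': array([-1.79998552e+02, -4.21154465e-04,  2.37673038e+01]), 'force': array([-0.30743341,  0.27393705, -0.55382601]), 'wrist_torque': array([ 0.00765608, -0.01279964, -0.00586374]), 'gripper_force': 0.0, 'gripper_width': 1.000634832604688}
```

Run:
```python
import cv2,numpy as np
a=cv2.imread('pics/top0.png')
cv2.imwrite('pics/a.png',cv2.resize(a,(800,500)))
b=cv2.resize(a[110:330,330:480],None,fx=2.6,fy=2.6,interpolation=2); c=cv2.resize(a[110:330,180:340],None,fx=2.5,fy=2.6,interpolation=2)
cv2.imwrite('pics/b.png',np.hstack([c,b]))
```

```text
(no output)
```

View pics/a.png

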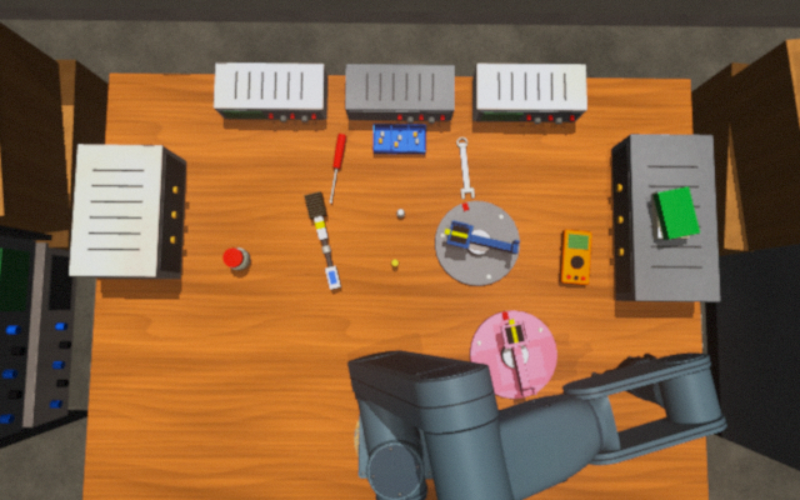

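View pics/b.png

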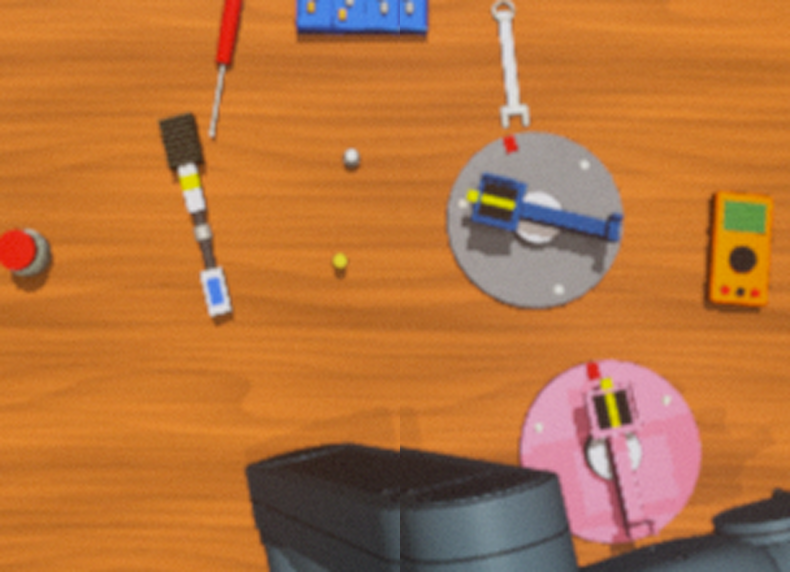

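The top view shows two stand-like things: the grey base with the blue cradle at about (382,192), and the pink one at (412,285). The task's stand is grey with a blue cradle, so it is the first one, as the crop confirms. The red mark is at (372,165) and the pointer at (357,185). The attenuator has its fins at (253,165), band at (255,180) and white box at (266,222). I'll measure these by colour.

```bash
cat > m.py <<'E'
from h import *
def cent(c,mask,box):
    x0,y0,x1,y1=box; m=mask[y0:y1,x0:x1]; v,u=np.nonzero(m); return np.c_[u+x0,v+y0]
def hsv(c): return cv2.cvtColor(c['pixels'],cv2.COLOR_BGR2HSV)
E
python3 - <<'E'
from m import *
c=cam('top'); h=hsv(c); H,S,V=[h[...,i].astype(int) for i in range(3)]
box=(342,155,420,235)
grey=(S<60)&(V>90)
g=cent(c,(S<70)&(V>60),box)
hull=cv2.convexHull(g.astype(np.float32)); W=np.array([px2w(c,p[0],.014)[:2] for p in hull])
from scipy.optimize import least_squares
r=least_squares(lambda p:np.hypot(*(W-p[:2]).T)-p[2],[.54,-.22,.12],loss='soft_l1',f_scale=.003); print('stand circ',r.x)
red=cent(c,((H<8)|(H>172))&(S>150),box); mk=px2w(c,red.mean(0),.014); print('mark',red.mean(0),mk,len(red))
s=r.x[:2]; d=mk[:2]-s; print('mark dist',np.hypot(*d),'yaw',np.degrees(np.arctan2(d[1],d[0])))
yl=cent(c,(abs(H-30)<6)&(S>130),box); bl=cent(c,(abs(H-112)<12)&(S>110),box)
print(len(yl),len(bl))
for nm,P,z in(('yel',yl,.1),('blue',bl,.088)):
    Q=np.array([px2w(c,p,z)[:2] for p in P]); w,v=np.linalg.eigh(np.cov(Q.T)); e=v[:,1]; print(nm,Q.mean(0),np.degrees(np.arctan2(e[1],e[0])),Q.min(0),Q.max(0))
Q=np.array([px2w(c,p,.09)[:2] for p in yl]); k=np.argmax(np.hypot(*(Q-s).T)); t=Q[k]-s; print('tip',Q[k],np.hypot(*t),np.degrees(np.arctan2(t[1],t[0])))
box=(235,145,285,240)
y=cent(c,(abs(H-30)<6)&(S>130)&(V>150),box); print('band',y.mean(0),px2w(c,y.mean(0),.034),len(y))
wh=cent(c,(S<60)&(V>140),(255,205,285,240)); print('whitebox',wh.mean(0),px2w(c,wh.mean(0),.039),len(wh))
fn=cent(c,(V<80),(235,145,275,176)); print('fin',fn.mean(0),px2w(c,fn.mean(0),.048),len(fn))
E
```

```text
stand circ [ 0.53900844 -0.21960815  0.1183128 ]
mark [372.    164.625] [ 0.64236992 -0.18694004  0.014     ] 24
mark dist 0.10840110938082624 yaw 17.539501192396607
75 312
yel [ 0.55326632 -0.15314959] 76.88063652005694 [ 0.54204485 -0.18035631] [ 0.56505931 -0.12393068]
blue [ 0.53496232 -0.2267792 ] 79.42594867788391 [ 0.5078848  -0.31873491] [ 0.58706049 -0.13161925]
tip [ 0.56628378 -0.12470467] 0.09874519989772285 73.96530517862763
band [255.60526316 179.52631579] [0.5822993  0.21957733 0.034     ] 38
whitebox [265.91176471 221.39215686] [0.43720106 0.17990646 0.039     ] 102
fin [252.72992701 163.44525547] [0.63624584 0.22872844 0.048     ] 137
```

Emit:
move_arm(series=[33.7,-11,3,0,0,0,33.7,-11,3,0,0,0,33.7,-11,3,0,0,0,33.7,-11,3,0,0,0,33.7,-11,3,0,0,0,33.7,-11,3,0,0,0,33.7,-11,3,0,0,0,33.7,-11,3,0,0,0,33.7,-11,3,0,0,0,33.7,-11,3,0,0,0,33.7,-11,3,0,0,0,33.7,-11,3,0,0,0], gripper=-1, force=25)

```text
time: 2.65
tcp_pos: [0.5396, -0.2185, 0.1681]
tcp_rot: [180.0, -0.0, 23.8]
force: [-0.4, 0.1, 0.5]
gripper_width: 1.001
gripper_force: 0.0
```

Emit:
move_arm(series=[0,0,0,0,0,-5.4,0,0,0,0,0,-5.4,0,0,0,0,0,-5.4,0,0,0,0,0,-5.4,0,0,0,0,0,-5.4,0,0,0,0,0,-5.4,0,0,0,0,0,-5.4,0,0,0,0,0,-5.4,0,0,0,0,0,-5.4,0,0,0,0,0,-5.4,0,0,0,0,0,0,0,0,0,0,0,0])

```text
time: 3.85
tcp_pos: [0.5386, -0.2196, 0.1681]
tcp_rot: [-180.0, -0.0, 77.6]
force: [-0.8, 0.1, 0.2]
gripper_width: 1.002
gripper_force: 0.0
```

Emit:
move_arm(series=[0,0,20,0,0,0,0,0,20,0,0,0,0,0,20,0,0,0,0,0,20,0,0,0,0,0,15,0,0,0,0,0,12,0,0,0,0,0,8,0,0,0,0,0,0,0,0,0,0,0,0,0,0,0])

```text
time: 4.75
tcp_pos: [0.5389, -0.2198, 0.0535]
tcp_rot: [180.0, 0.0, 77.7]
force: [0.2, -0.6, 0.1]
gripper_width: 1.002
gripper_force: 0.0
```

Run:
```python
from h import *
a=cam('side'); b=cam('top')
A=cv2.resize(a['pixels'][110:230,270:400],None,fx=3.5,fy=3.5,interpolation=2);B=cv2.resize(b['pixels'][140:260,340:440],None,fx=3.5,fy=3.5,interpolation=2)
cv2.imwrite('pics/c.png',np.hstack([A,B])[:, :800])
```

```text
(no output)
```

View pics/c.png

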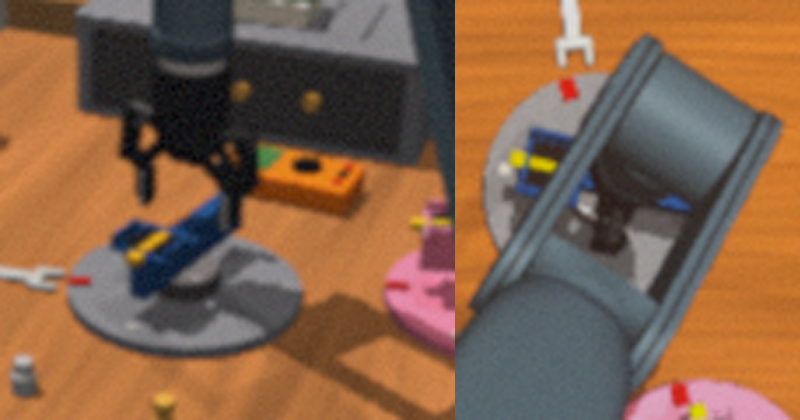

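The side crop shows the fingers on either side of the blue spine, with the finger tips around (145,195) and (232,220) in the crop. I'll close gently.

Emit:
move_arm(series=[0,0,0,0,0,0,0,0,0,0,0,0,0,0,0,0,0,0,0,0,0,0,0,0,0,0,0,0,0,0,0,0,0,0,0,0,0,0,0,0,0,0,0,0,0,0,0,0], gripper=1, force=30)

```text
time: 5.65
tcp_pos: [0.5397, -0.2199, 0.0536]
tcp_rot: [179.9, 0.0, 77.8]
force: [5.5, 0.4, -0.3]
gripper_width: 0.217
gripper_force: 31.6
```

Emit:
move_arm(series=[0,0,0,0,0,3,0,0,0,0,0,5.7,0,0,0,0,0,5.7,0,0,0,0,0,5.7,0,0,0,0,0,5.7,0,0,0,0,0,5.7,0,0,0,0,0,5.7,0,0,0,0,0,5.7,0,0,0,0,0,5.7,0,0,0,0,0,5.7,0,0,0,0,0,4,0,0,0,0,0,2])

```text
time: 6.85
tcp_pos: [0.541, -0.221, 0.0536]
tcp_rot: [179.8, -0.2, 17.3]
force: [8.8, -2.7, -3.5]
gripper_width: 0.214
gripper_force: 31.1
```

Emit:
move_arm(series=[0,0,0,0,0,0,0,0,0,0,0,0,0,0,0,0,0,0])

```text
time: 7.15
tcp_pos: [0.541, -0.221, 0.0536]
tcp_rot: [179.8, -0.2, 17.5]
force: [7.9, -2.5, -3.4]
gripper_width: 0.217
gripper_force: 31.2
```

Emit:
move_arm(series=[0,0,0,0,0,0,0,0,0,0,0,0,0,0,0,0,0,0,0,0,0,0,0,0,0,0,0,0,0,0,0,0,0,0,0,0,0,0,0,0,0,0], gripper=-1)

```text
time: 7.85
tcp_pos: [0.5385, -0.2196, 0.0531]
tcp_rot: [-180.0, 0.0, 17.5]
force: [-0.6, 0.1, 1.0]
gripper_width: 1.003
gripper_force: 0.0
```

Emit:
move_arm(series=[0,0,-10,0,0,0,0,0,-20,0,0,0,0,0,-30,0,0,0,0,0,-35,0,0,0,0,0,-35,0,0,0,0,0,-35,0,0,0,0,0,-15,0,0,0,0,0,0,0,0,0])

```text
time: 8.65
tcp_pos: [0.54, -0.2205, 0.2371]
tcp_rot: [179.7, -0.3, 17.5]
force: [-0.0, 0.0, -0.5]
gripper_width: 1.001
gripper_force: 0.0
```

Emit:
move_arm(series=[14.4,-33.8,0,0,0,0,14.4,-33.8,0,0,0,0,14.4,-33.8,0,0,0,0,14.4,-33.8,0,0,0,0,14.4,-33.8,0,0,0,0,14.4,-33.8,10,0,0,0,14.4,-33.8,10,0,0,0,14.4,-33.8,10,0,0,0,14.4,-33.8,10,0,0,0,14.4,-33.8,10,0,0,0,14.4,-33.8,10,0,0,0,14.4,-33.8,10,0,0,0])

```text
time: 9.85
tcp_pos: [0.5807, 0.2206, 0.1613]
tcp_rot: [-180.0, 0.1, 17.5]
force: [-0.5, -0.6, 0.1]
gripper_width: 0.998
gripper_force: 0.0
```

Emit:
move_arm(series=[0,0,0,0,0,2,0,0,0,0,0,0,0,0,0,0,0,0])

```text
time: 10.15
tcp_pos: [0.5811, 0.2188, 0.1623]
tcp_rot: [180.0, 0.1, 15.5]
force: [0.8, 0.3, -0.0]
gripper_width: 1.0
gripper_force: 0.0
```

Run:
```python
from m import *
c=cam('top'); h=hsv(c); H,S,V=[h[...,i].astype(int) for i in range(3)]
a=cam('side')
box=(342,155,420,235); s=np.array([.539,-.2196])
red=cent(c,((H<8)|(H>172))&(S>150),box); mk=px2w(c,red.mean(0),.014)[:2]-s; print('mark',np.degrees(np.arctan2(mk[1],mk[0])),np.hypot(*mk),len(red))
yl=cent(c,(abs(H-30)<6)&(S>130),box); bl=cent(c,(abs(H-112)<12)&(S>110),box)
for nm,P,z in(('yel',yl,.095),('blue',bl,.088)):
    Q=np.array([px2w(c,p,z)[:2] for p in P]); w,v=np.linalg.eigh(np.cov(Q.T)); e=v[:,1]; d=Q.mean(0)-s; print(nm,len(P),Q.mean(0),'axis',np.degrees(np.arctan2(e[1],e[0])),'centroid dir',np.degrees(np.arctan2(d[1],d[0])))
for n in('top','side'):
  cc=c if n=='top' else a
  for k,z in(('balance',.024),('finned_end',.024),('cradle_pad',.09),('stand_mark',.014)):
    print(n,k,[(np.round(px2w(cc,d['uv'],z)[:2],3).tolist(),round(d['conf'],2)) for d in env.tip_of(n,k)[:2]])
hs=hsv(a);H2,S2,V2=[hs[...,i].astype(int) for i in range(3)]
y=cent(a,(abs(H2-30)<6)&(S2>130)&(V2>120),(225,235,285,285)); print('side band',y.mean(0),len(y),px2w(a,y.mean(0),.03))
B=cv2.resize(c['pixels'][145:240,340:430],None,fx=4,fy=4,interpolation=2);A=cv2.resize(a['pixels'][200:300,190:300],None,fx=3.8,fy=3.8,interpolation=2)
cv2.imwrite('pics/d.png',np.hstack([A,B])[:,:800])
```

```text
mark 18.11314811790278 0.1090282235961033 20
yel 76 [ 0.60238053 -0.20019713] axis -163.1355745472681 centroid dir 17.021072872828082
blue 327 [ 0.5320912  -0.22139103] axis -163.12434387253535 centroid dir -165.46666082652328
top balance []
top finned_end [([0.64, 0.237], 0.95), ([0.479, 0.443], 0.15)]
top cradle_pad [([0.224, -0.322], 0.77), ([0.532, -0.225], 0.65)]
top stand_mark [([0.338, -0.3], 0.74), ([0.636, -0.19], 0.72)]
side balance [([0.594, 0.221], 0.9)]
side finned_end [([0.629, 0.236], 0.84)]
side cradle_pad [([0.534, -0.237], 0.96), ([0.238, -0.313], 0.84)]
side stand_mark [([0.641, -0.175], 0.92), ([0.328, -0.332], 0.86)]
side band [nan nan] 0 [nan nan nan]<stdin>:14: RuntimeWarning: Mean of empty slice.
  ret = um.true_divide(
```

View pics/d.png

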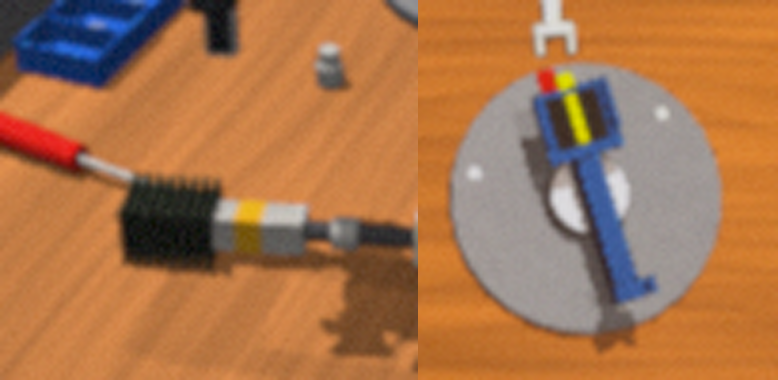

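The side crop shows the fins on the left and the yellow band at about (255,260). The top crop shows the cradle turned to face the red mark, about 17° against 18°. I'm descending on the band.

Emit:
move_arm(series=[0,0,25,0,0,0,0,0,30,0,0,0,0,0,30,0,0,0,0,0,25,0,0,0,0,0,20,0,0,0,0,0,13,0,0,0,0,0,7,0,0,0,0,0,3,0,0,0,0,0,0,0,0,0,0,0,0,0,0,0])

```text
time: 11.65
tcp_pos: [0.5825, 0.2194, 0.0111]
tcp_rot: [180.0, -0.1, 15.5]
force: [0.6, -0.5, 0.1]
gripper_width: 1.002
gripper_force: 0.0
```

Run:
```python
from h import *
c=cam('side')
cv2.imwrite('pics/e.png',cv2.resize(c['pixels'][190:300,190:320],None,fx=4,fy=4,interpolation=2))
```

```text
(no output)
```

View pics/e.png

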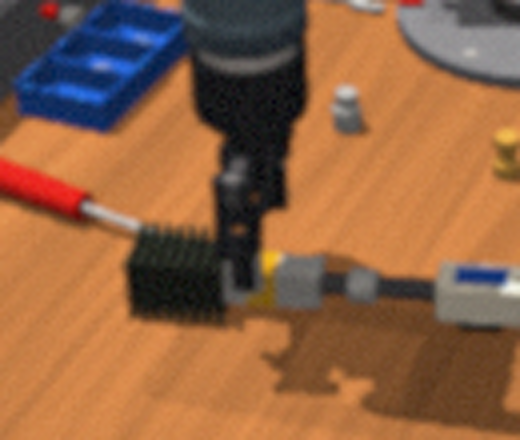

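Run:
```python
from m import *
c=cam('side');h=hsv(c);H,S,V=[h[...,i].astype(int) for i in range(3)]
m=(abs(H-26)<8)&(S>120)&(V>90); m2=m[240:275,245:265]; 
for r in range(250,270): print(r,[ (int(H[r,u]),int(S[r,u]),int(V[r,u])) for u in range(248,264,2)])
y=np.radians(15.5); ex=np.array([np.cos(y),np.sin(y),0]); ey=np.array([-np.sin(y),np.cos(y),0])
b=np.array([.5825,.2194,0])
for s in(-10,-5,0,5,10): print(s,w2px(c,b+ex*s/1e3+[0,0,.038]),'front',w2px(c,b+ex*s/1e3+ey*.012+[0,0,.03]))
print('block edge front top',w2px(c,b+ex*.026+ey*.024+[0,0,.048]),'neck end top',w2px(c,b-ex*.04+[0,0,.038]),'fin far edge front bottom',w2px(c,b+ex*.09+ey*.024))
```

```text
250 [(90, 28, 27), (108, 51, 25), (107, 94, 19), (10, 118, 52), (13, 160, 190), (12, 166, 217), (13, 165, 217), (13, 171, 218)]
251 [(150, 30, 34), (150, 40, 19), (72, 51, 25), (8, 127, 56), (14, 167, 191), (14, 168, 210), (13, 166, 215), (13, 170, 216)]
252 [(150, 26, 29), (120, 8, 31), (124, 60, 30), (16, 126, 73), (17, 184, 198), (17, 178, 222), (14, 157, 208), (12, 159, 200)]
253 [(163, 64, 28), (132, 44, 29), (72, 51, 25), (19, 104, 91), (20, 206, 217), (20, 199, 233), (16, 123, 203), (12, 116, 167)]
254 [(114, 44, 29), (45, 22, 23), (139, 68, 30), (18, 95, 99), (21, 206, 231), (22, 192, 240), (17, 84, 194), (13, 48, 128)]
255 [(105, 14, 36), (170, 48, 16), (110, 23, 34), (18, 76, 101), (20, 206, 228), (20, 184, 234), (20, 64, 167), (0, 7, 111)]
256 [(10, 36, 43), (130, 32, 24), (150, 19, 27), (16, 66, 93), (21, 207, 218), (20, 184, 193), (15, 40, 128), (15, 14, 111)]
257 [(150, 12, 44), (135, 70, 29), (120, 26, 29), (16, 49, 88), (20, 204, 191), (19, 154, 156), (11, 18, 113), (18, 12, 110)]
258 [(45, 24, 43), (160, 61, 25), (102, 49, 26), (21, 45, 80), (19, 191, 155), (19, 133,
[... 1193 characters left out ...]
7), (13, 159, 117), (14, 160, 116), (13, 156, 119), (14, 166, 115), (14, 175, 105), (12, 160, 107)]
269 [(15, 179, 108), (14, 166, 121), (13, 171, 143), (14, 172, 145), (13, 169, 142), (12, 163, 128), (13, 176, 107), (13, 169, 107)]
-10 [258.23179533 255.3879708 ] front [257.54943061 260.46825104]
-5 [256.4174947  255.27732474] front [255.72590759 260.35611787]
0 [254.60384568 255.16671842] front [253.90304287 260.24402518]
5 [252.79084792 255.05615182] front [252.0808361  260.13197295]
10 [250.97850107 254.94562492] front [250.25928691 260.01996116]
block edge front top [243.02677586 257.2321891 ] neck end top [269.13130272 256.05268287] fin far edge front bottom [221.09174803 269.59137442]
```

The band's centre reads about 255 px against a predicted 253.9, so it is about 3 mm back. I'll correct that and close.

Emit:
move_arm(series=[-3,0,3,0,0,0,0,0,0,0,0,0,0,0,0,0,0,0,0,0,0,0,0,0,0,0,0,0,0,0,0,0,0,0,0,0,0,0,0,0,0,0,0,0,0,0,0,0,0,0,0,0,0,0,0,0,0,0,0,0], gripper=1, force=40)

```text
time: 12.75
tcp_pos: [0.579, 0.218, 0.0074]
tcp_rot: [180.0, -0.0, 15.5]
force: [-0.0, -4.0, 5.8]
gripper_width: 0.262
gripper_force: 39.8
```

Emit:
move_arm(series=[0,0,-5,0,0,0,0,0,-10,0,0,0,0,0,-10,0,0,0,0,0,-10,0,0,0,0,0,-10,0,0,0,0,0,-5,0,0,0,0,0,0,0,0,0,0,0,0,0,0,0,0,0,0,0,0,0,0,0,0,0,0,0])

```text
time: 13.75
tcp_pos: [0.5784, 0.2183, 0.0565]
tcp_rot: [-180.0, 0.1, 15.5]
force: [-0.6, 0.9, -5.9]
gripper_width: 0.259
gripper_force: 39.5
```

Run:
```python
from h import *
s=env.state(); print(s['force'],s['wrist_torque'],s['tcp_rot'])
c=cam('side')
cv2.imwrite('pics/f.png',cv2.resize(c['pixels'][180:300,190:330],None,fx=4,fy=4,interpolation=2))
```

```text
[-0.56474587  0.87635916 -5.87928182] [0.04846639 0.03235197 0.0045426 ] [-1.79993731e+02  6.55724166e-02  1.54627162e+01]
```

View pics/f.png

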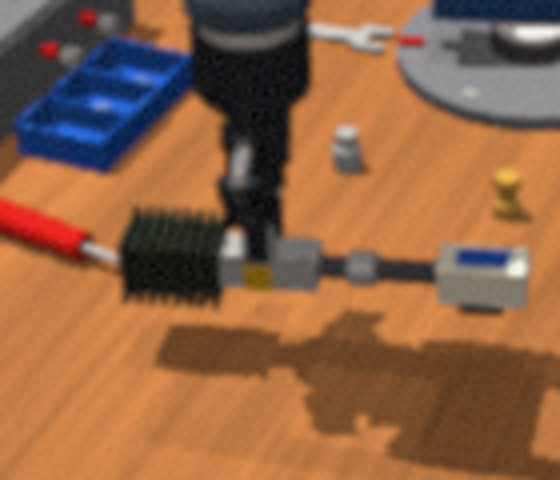

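It came up level, gripped at the band. I'll raise it and carry it over.

Emit:
move_arm(series=[0,0,-5,0,0,0,0,0,-12,0,0,0,0,0,-15,0,0,0,0,0,-15,0,0,0,0,0,-15,0,0,0,0,0,-15,0,0,0,0,0,-15,0,0,0,0,0,-12,0,0,0,0,0,-7,0,0,0,0,0,0,0,0,-1.6,0,0,0,0,0,0])

```text
time: 14.9
tcp_pos: [0.5785, 0.2183, 0.1678]
tcp_rot: [-180.0, 0.0, 17.1]
force: [-0.2, -0.4, -5.6]
gripper_width: 0.258
gripper_force: 39.5
```

Emit:
move_arm(series=[-3.3,8,0,0,0,0,-6.1,15,0,0,0,0,-8.9,22,0,0,0,0,-10.2,25,0,0,0,0,-10.2,25,0,0,0,0,-10.2,25,0,0,0,0,-10.2,25,0,0,0,0,-10.2,25,0,0,0,0,-10.2,25,0,0,0,0,-10.2,25,0,0,0,0,-10.2,25,0,0,0,0,-10.2,25,0,0,0,0])

```text
time: 16.1
tcp_pos: [0.5516, -0.0743, 0.1677]
tcp_rot: [-180.0, 0.1, 17.0]
force: [0.1, -0.6, -5.1]
gripper_width: 0.256
gripper_force: 39.6
```

Emit:
move_arm(series=[-10.2,25,0,0,0,0,-10.2,25,0,0,0,0,-10.2,25,0,0,0,0,-10.2,25,0,0,0,0,-7.7,19,0,0,0,0,-4.5,11,0,0,0,0,-2.4,6,0,0,0,0,-0.8,2,0,0,0,0,0,0,0,0,0,0,0,0,0,0,0,0,0,0,0,0,0,0,0,0,0,0,0,0])

```text
time: 17.3
tcp_pos: [0.5397, -0.2198, 0.1682]
tcp_rot: [-180.0, -0.0, 17.1]
force: [-0.6, -0.2, -3.9]
gripper_width: 0.263
gripper_force: 39.7
```

Run:
```python
from h import *
s=env.state(); print(s['force'],s['wrist_torque'],s['tcp_pos'],s['tcp_rot'],s['qd'])
c=cam('side');t=cam('top')
A=cv2.resize(c['pixels'][90:230,260:400],None,fx=3.2,fy=3.2,interpolation=2);B=cv2.resize(t['pixels'][140:250,335:435],None,fx=3.5,fy=448/110,interpolation=2)
cv2.imwrite('pics/g.png',np.hstack([A,B])[:,:800])
y=np.radians(17.1); ex=np.array([np.cos(y),np.sin(y),0]); b=s['tcp_pos']*[1,1,0]+[0,0,.184]
f=lambda p:(np.array(p)-[260,90])*3.2
print('side balance',f(w2px(c,b)),'fin',f(w2px(c,b+ex*.058)),'box',f(w2px(c,b-ex*.15)))
for n in('side','top'):
  cc=c if n=='side' else t
  for k,z in(('balance',.184),('finned_end',.184),('cradle_pad',.09)): print(n,k,[(np.round(px2w(cc,d['uv'],z)[:2],3).tolist(),round(d['conf'],2)) for d in env.tip_of(n,k)[:2]])
```

```text
[-0.61219712 -0.19679761 -3.94729413] [-0.03543547 -0.04358674 -0.01083012] [ 0.5397191  -0.21976414  0.16818692] [-1.79997190e+02 -6.85110031e-03  1.71234301e+01] [-0.25411688  0.04128379 -0.13017311 -0.06196904 -0.00752768 -0.15091298]
side balance [201.86790346 182.19019095] fin [146.57655055 180.07079863] box [345.2477123 187.6861329]
side balance [([0.547, -0.201], 0.86)]
side finned_end [([0.592, -0.218], 0.74)]
side cradle_pad [([0.549, -0.249], 0.87)]
top balance [([0.546, -0.225], 0.6)]
top finned_end [([0.595, -0.202], 0.67)]
top cradle_pad [([0.534, -0.224], 0.6), ([0.23, -0.321], 0.57)]
```

View pics/g.png

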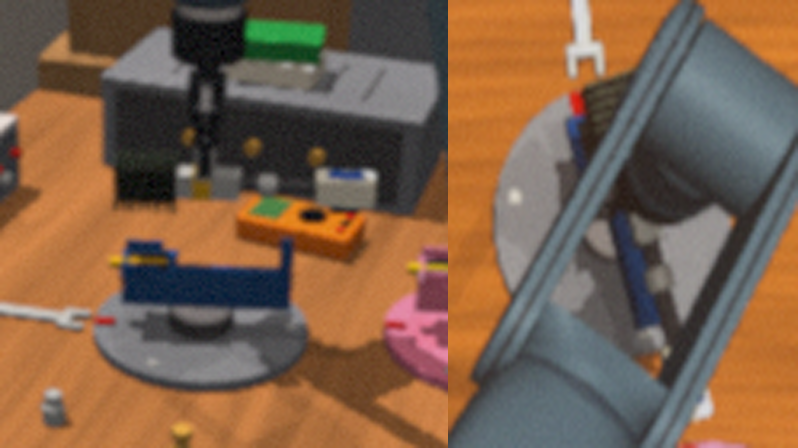

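The side crop shows the attenuator level and clear above the cradle. The fins are at the pointer end, and the band at (203,187) sits over the swivel, close to the predicted (202,182). I'll let it settle, then hand in.

Emit:
move_arm(series=[0,0,0,0,0,0,0,0,0,0,0,0,0,0,0,0,0,0,0,0,0,0,0,0,0,0,0,0,0,0])

```text
time: 18.2
tcp_pos: [0.5395, -0.2205, 0.1681]
tcp_rot: [-180.0, 0.0, 17.1]
force: [-0.2, -0.1, -5.0]
gripper_width: 0.258
gripper_force: 39.7
```

```bash
python3 -c "
from rig import env
print(env.sign_off())"
```

```text
the job is handed in; nothing more can be done
None
```

The job is handed in (no verdict was returned): the cradle faces the red mark to within about 2° by my measurements, and the attenuator is held level and steady by its balance point about 7 cm above it, fins at the pointer end.

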